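# Pin the swing arm of the bench jig

### The job

Turn the swing arm of the jig by its handle until the hole in the arm lies over the hole in the wooden base, then take the long pin from the pin rack and push it down through both holes until its collar sits flat on the arm. Leave the short pin standing in the rack.

Things in the scene. Friction and masses are not known exactly. Their poses are not given: they have to be found in the camera images.
- swing_arm (a joint): angle of the aluminium swing arm about its upright pivot bolt: 0 when its hole is exactly over the base's hole; positive: handle end turned clockwise seen from above; moves from -0.5 to 1.0, starts at 0.35 to 0.7; light friction (0.2 N m) keeps it where it is left, no spring, no click. The arm is a flat bar 48 mm wide, 10 mm thick, its top 56 mm above the worktop
- pivot (a point): centre of the arm's pivot bolt, at the height of the arm's top face (56 mm above the worktop); the bolt's head stands 10 mm above that. x and y axes are those of the base: with the arm at 0 it runs from here along -x
- bar_handle (a point): grip point of the upright round black handle on the free end of the arm: 22 mm diameter, 50 mm high, from 56 to 106 mm above the worktop with a low foot ring of 28 mm diameter, 3 mm high; this point is on its axis 84 mm above the worktop and 172 mm from the pivot's axis
- bar_hole (a point): centre of the round hole (26 mm diameter) through the arm, at the arm's top face (56 mm above the worktop), 85 mm from the pivot's axis towards the handle
- base_hole (a point): centre of the mouth of the round hole (26 mm diameter, straight down to the worktop) in the top of the fixed plywood base (170 x 140 x 45 mm), 45 mm above the worktop, 85 mm from the pivot's axis; hidden under the arm when the arm is over it
- long_pin_knob (a point): centre of the black knob (28 mm diameter, 44 mm high) of the long pin: under the knob a steel collar 44 mm diameter, 5 mm thick, then a steel shank 16 mm diameter, 50 mm long, its last 12 mm tapering to 6 mm. This point is 26 mm above the collar's top, 81 mm above the tip, and at first 91 mm above the worktop, the higher of the two knobs. z axis up along the pin
- long_pin_tip (a point): tip of the long pin's shank, on its axis; fully home in the jig it is about 6 mm above the worktop
- short_pin_knob (a point): centre of the same black knob on the short pin, whose shank is only 25 mm long, so that its collar lies on the rack and this point is 66 mm above the worktop; not to be moved. The two pins change places from start to start
- pin_rack: fixed wooden rack, 150 x 60 x 35 mm, in which the two pins stand upright and loose, in two holes 17 mm wide, 25 mm deep, 90 mm apart along its x axis. Origin: centre of its underside, on the worktop
Mind the look-alikes: they are no part of the job. Leave any pink look-alike of the part that bears long_pin_knob alone.

How it is judged:
At the end, for the whole second after the job is handed in: The long pin stands upright (within 0.15 rad) and at rest through both the arm's hole and the base's hole, pin axis within 12 mm of each hole's centre, the holes within 11 mm of one another, and the pin's tip less than 12 mm above the worktop (collar down on the arm) (horizontal distance between bar_hole and base_hole below 0.011 m and horizontal distance between long_pin_tip and base_hole below 0.012 m and horizontal distance between long_pin_knob and bar_hole below 0.012 m and height (world z) of long_pin_tip below 0.012 m and angle between long_pin_knob's own z axis and vertical below 0.15 rad and linear speed of long_pin below 0.02 m/s); the robot touches nothing.
It fails at once if the short pin is moved by more than 30 mm (distance of short_pin_knob from where it was at the start of the episode above 0.03 m).
It also fails if it takes over 48 s, if anything falls off the work surface, if the arm or the gripper's body presses on something with over 40 N, if the wrist force passes 120 N, or if a joint passes its speed limit or range.

### The arm

A 6-joint arm with a two-finger parallel gripper is mounted at the origin on a cart in front of the work surface, level with it; the furniture and walls round the work are solid. World frame = base frame: x ahead of the robot, y to its left, z up, the work surface at z = 0. Lengths are in m, angles in rad, forces in N, time in s.
With the tool pointing down it reaches from about 0.275 to 0.975 m from the base axis. Payload 8.4 kg.
Tool frame: the origin (TCP) lies midway between the tips of the shut fingers; the grasp point (between the pads) lies 19 mm behind it; z points along the fingers, y is the line along which they close (so a half turn about z gives the same grasp; the last joint's range is limited). The gripper opens to 92 mm and grips with 3 to 60 N. Pads are 20 mm wide; open, the fingers measure 128 mm over their backs; the gripper's body (75 mm by 189 mm) begins 69 mm behind the grasp point.
Start: joints at [-1.214, 0.353, 1.633, -0, 1.155, -0.002], TCP at [0.219, -0.585, 0.215] pointing down, gripper open.
Joint ranges: [-2.63, 2.63], [-0.92, 2.1], [0.06, 2.66], [-1.3, 4.44], [0, 2.69], [-3.02, 3.02]. Speed limits (rad/s): [2.22, 2.22, 2.79, 3.14, 3.14, 3.14].

### API

Orientations are given as a unit quaternion [w, x, y, z].
In Python, from bench import arm gives the robot as it stands. The module is installed in compiled form; this text tells all that it offers.
- The arm moves only by the tool jog_arm, never from a script. Its arguments are lists of equal length, an entry for each row: "dp": the shift along the tool's x, y, z in m, a list of three; "delta_rot": the turn, a rotation vector about the tool's x, y, z in units of 5 degrees (1.0 is 5 degrees), a list of three; "fingers": the gripper's target within -1 to 1 (fully open at 1, half-way at 0, shut at -1). In form: {"dp": [[dx, dy, dz], ...], "delta_rot": [[wx, wy, wz], ...], "fingers": [fingers, ...]}. A call has 1 to 5 rows; each row is the pose to reach, as a shift and turn from the pose commanded when the call began, along the tool's axes at that moment; what a row does not reach only later rows make up. A row lasts 1/8 s, in which the tool goes at most 62.5 mm and 10.7 degrees, less where a joint would pass 70% of its speed; a pose out of reach is approached as far as the arm can. A call with a gripper value outside its range is refused whole. The fingers move at their own pace and stop on an object; "newtons" is the grip in N (left out, the last holds). Time passes only in rows, so rows that repeat a pose let the fingers close. It gives the time, the measured TCP pose, the force, the opening and the grip force at its end, in the units of the state.
- arm.read_state(): the state, without advancing time (a new reading comes with each control period).
- arm.snapshot(name): name is "scene" or "top"; returns a dict with "image" (480x640x3 uint8, red, green, blue), "fx", "fy", "cx", "cy" (pixels), "world_from_camera" (4x4, takes a point from camera to world coordinates). Camera axes: x right, y down, z forward; pixel columns grow to the right and rows downward; lengths in m; the calibration is good to about 2 mm. A picture is of the moment at which its call begins. There is no depth.
- arm.sign_off(): hands the job in; it is judged then, once.
The state is a dict: "time": time; "q": joint angles; "dq": joint speeds; "effort": joint torques, N m; "tool_pos": TCP position; "orientation": TCP orientation; "wrist_force": force on the tool from outside, world axes, zero at the start; "ft_torque": the same for the moment, N m; "width": opening from 0.0 (shut) to 1.0 (fully open); "gripper_force": force on a finger pad.
Only numpy, scipy, OpenCV 4.12 (cv2) and the standard library are available. Lean on these libraries where they do the work, as an engineer would, in place of code of your own. Each camera call takes 0.05 s, during which the arm holds its last target. There are 200 camera calls.

## Working session

There is one attempt and no reset: what is moved stays moved. The work goes in short steps, Python scripts to look and compute and a tool call to move; the robot and the scene stay as the last step left them, time stands still between calls to the robot, and variables do not carry over. Pictures are saved under pics/ and viewed, at most 10 in all, crops included, and the job is handed in when it is done.

Besides the shell and the picture viewer there is one more tool, called after ">>>" by a JSON object that holds its "api" and its "payload", one argument or row to a line. jog_arm: Moves the arm, as the interface text tells. Its arguments: {"type":"object","properties":{"dp":{"type":"array","items":{"type":"array","items":{"type":"number"}}},"delta_rot":{"type":"array","items":{"type":"array","items":{"type":"number"}}},"fingers":{"type":"array","items":{"type":"number"}},"newtons":{"type":"number"}},"required":["dp","delta_rot","fingers"]}

```bash
mkdir -p pics
cat > h.py <<'E'
import numpy as np, cv2
from bench import arm
def snap(n,f=None):
    s=arm.snapshot(n)
    if f: cv2.imwrite('pics/'+f,cv2.cvtColor(s['image'],cv2.COLOR_RGB2BGR))
    return s
def ray(s,u,v,z):
    T=np.array(s['world_from_camera']); d=T[:3,:3]@[(u-s['cx'])/s['fx'],(v-s['cy'])/s['fy'],1]
    o=T[:3,3]; return o+d*(z-o[2])/d[2]
def proj(s,p):
    T=np.array(s['world_from_camera']); c=T[:3,:3].T@(np.array(p)-T[:3,3])
    return [s['fx']*c[0]/c[2]+s['cx'],s['fy']*c[1]/c[2]+s['cy']]
E
python3 - <<'E'
from h import *
a=snap('scene','s0.png');b=snap('top','t0.png')
for s in(a,b):print(np.round(s['world_from_camera'],3),s['fx'],s['cx'],s['cy'])
st=arm.read_state();print({k:np.round(v,3) for k,v in st.items()})
E
```

```text
[[-0.889 -0.28   0.362  0.177]
 [-0.457  0.507 -0.731  0.843]
 [ 0.021 -0.816 -0.578  0.615]
 [ 0.     0.     0.     1.   ]] 600.3632871468368 316.3990828592674 249.6773167455437
[[ 0.019 -0.984  0.178  0.367]
 [-1.    -0.022 -0.012  0.203]
 [ 0.016 -0.178 -0.984  0.936]
 [ 0.     0.     0.     1.   ]] 512.7900758041663 318.5132671980703 235.510427018258
{'time': np.float64(0.1), 'q': array([-1.214,  0.354,  1.634, -0.   ,  1.155, -0.002]), 'dq': array([ 0.001, -0.004, -0.001,  0.   , -0.001,  0.002]), 'effort': array([-0.0000e+00, -5.9491e+01, -3.3493e+01,  7.0000e-02,  1.8000e-02,
       -0.0000e+00]), 'tool_pos': array([ 0.219, -0.585,  0.214]), 'orientation': array([-0.001,  0.984,  0.178, -0.   ]), 'wrist_force': array([ 0.077, -0.98 , -0.279]), 'ft_torque': array([-0.01 , -0.055,  0.004]), 'gripper_force': np.float64(0.0), 'width': np.float64(0.999)}
```

View pics/s0.png

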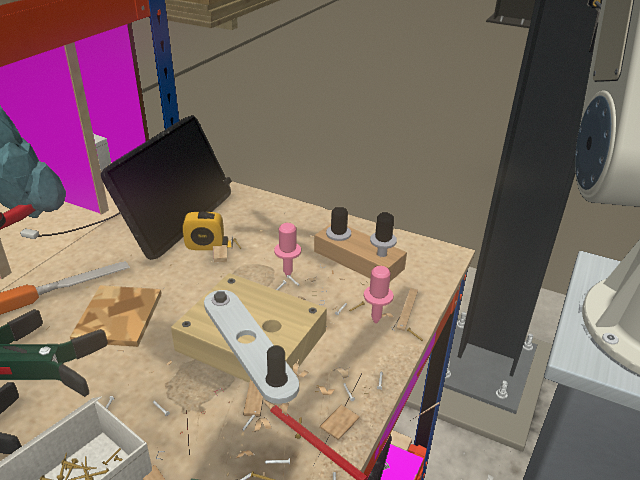

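View pics/t0.png

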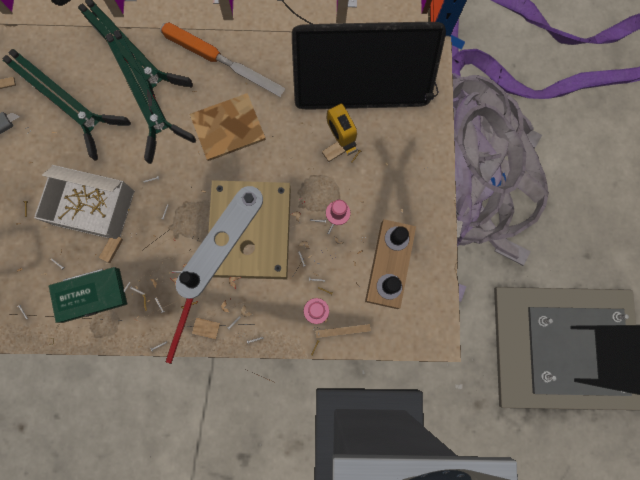

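Candidates for the long pin are: black knob with shank visible under its collar, scene (385,228) / top (391,286); short pin, scene (339,222) / top (398,236); pink look-alikes, scene (288,240) and (380,285). Black bar handle, scene (276,365) / top (189,280), is a different part. I choose the black one with the shank visible and check it in a crop.

```bash
cat > m.py <<'E'
from h import *
def blobs(s,box,thr=60,amin=60):
    x0,y0,x1,y1=box; g=s['image'][y0:y1,x0:x1].max(2)
    m=(g<thr).astype(np.uint8); n,l,st,c=cv2.connectedComponentsWithStats(m)
    return [(st[i][4],tuple(st[i][:4]+[x0,y0,0,0]),np.round(c[i]+[x0,y0],1)) for i in range(1,n) if st[i][4]>=amin]
def tri(a,pa,b,pb):
    P=[]
    for s in(a,b):
        T=np.array(s['world_from_camera']);K=np.array([[s['fx'],0,s['cx']],[0,s['fy'],s['cy']],[0,0,1]])
        P.append(K@np.linalg.inv(T)[:3])
    X=cv2.triangulatePoints(P[0],P[1],np.array(pa,float),np.array(pb,float)).ravel();return X[:3]/X[3]
E
python3 - <<'E'
from m import *
a=snap('scene');b=snap('top')
print('scene');[print(x) for x in blobs(a,(200,190,420,420))]
print('top');[print(x) for x in blobs(b,(165,170,420,310),60,40)]
c1=cv2.resize(a['image'][190:290,300:420],None,fx=5,fy=5)
c2=cv2.resize(b['image'][170:310,160:300],None,fx=4,fy=4)
c1=cv2.resize(c1,(400,333)); c2=cv2.resize(c2,(400,400))
o=np.zeros((400,800,3),np.uint8);o[:333,:400]=c1;o[:,400:]=c2
cv2.imwrite('pics/c.png',o[...,::-1])
# wood base mask in top
h=cv2.cvtColor(b['image'],cv2.COLOR_RGB2HSV)
print(h[270,265],h[190,225],h[300,230],h[260,400],h[265,380])
E
```

```text
scene
(np.int32(305), (np.int64(200), np.int64(190), np.int64(20), np.int64(22)), array([207. , 199.3]))
(np.int32(267), (np.int64(331), np.int64(208), np.int64(17), np.int64(27)), array([339.1, 222.7]))
(np.int32(426), (np.int64(376), np.int64(212), np.int64(18), np.int64(30)), array([384.2, 226.7]))
(np.int32(126), (np.int64(200), np.int64(228), np.int64(14), np.int64(17)), array([205.8, 236.1]))
top
(np.int32(41), (np.int64(245), np.int64(195), np.int64(8), np.int64(8)), array([248.4, 198.6]))
(np.int32(253), (np.int64(390), np.int64(227), np.int64(19), np.int64(18)), array([399. , 235.5]))
(np.int32(240), (np.int64(180), np.int64(272), np.int64(20), np.int64(16)), array([189.4, 279.1]))
(np.int32(257), (np.int64(382), np.int64(277), np.int64(19), np.int64(17)), array([391.3, 284.9]))
[ 19  95 137] [ 19  94 141] [ 16  64 100] [ 15 107 131] [ 14 108 132]
```

View pics/c.png

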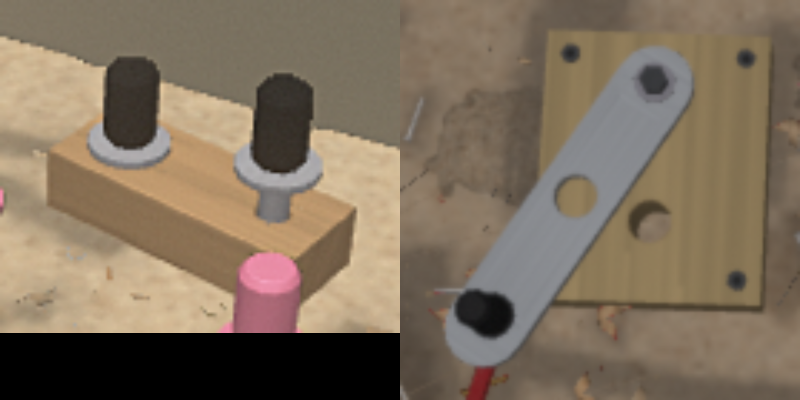

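The crop confirms it: the black pin at scene (385,228) stands high with its shank showing, so it is the long one. In the top view the bolt is at about (249,199), the arm hole (221,239), the base hole (248,248) and the handle (189,280).

Run:
```python
from m import *
from scipy.spatial.transform import Rotation as R
a=snap('scene');b=snap('top')
piv=ray(b,248.7,198.7,.066)[:2]; bh=ray(b,221.3,238.6,.056)[:2]; base=ray(b,247.9,247.7,.045)[:2]
# fine: arm hole scene ~ (245,338), base hole scene ~(272,326)
print('piv',piv,'bolt scene',ray(a,220,296,.066)[:2])
print('bar',bh,ray(a,246.5,337.5,.056)[:2],np.linalg.norm(bh-piv)); print('base',base,ray(a,272,326,.045)[:2],np.linalg.norm(base-piv))
top=ray(b,187.0,278.0,.106)[:2];print('handle',top,np.linalg.norm(top-piv))
for n,p in(('bar',bh),('base',base),('h',top)):
    d=p-piv;print(n,np.degrees(np.arctan2(d[1],d[0])))
an=np.arctan2(*(base-piv)[::-1]);print('handle goal',piv+.172*np.array([np.cos(an),np.sin(an)]))
L=tri(a,(384.7,227),b,(391.3,284.9));S=tri(a,(339.3,222),b,(399,235.5));print('long',L,'short',S,np.linalg.norm((L-S)[:2]))
print('long@.1',ray(b,391.3,284.9,.102),'short',ray(b,399,235.5,.077),ray(a,384.7,227,.091))
st=arm.read_state();print(R.from_quat(np.roll(st['orientation'],-1)).as_matrix().round(3))
```

```text
piv [0.58721424 0.31496128] bolt scene [0.58858051 0.31673047]
bar [0.51735588 0.36060564] [0.5161762  0.36141194] 0.08344817818513914
base [0.50407678 0.31521366] [0.50419922 0.31579238] 0.08313783997257167
handle [0.44313897 0.40339558] 0.16905119581256195
bar 146.84002741923683
base 179.8260672809831
h 148.45813909624988
handle goal [0.41521503 0.31548342]
long [0.43954371 0.07024909 0.08929629] short [0.52783326 0.05180246 0.0609458 ] 0.09019601608816129
long@.1 [0.43920895 0.07245793 0.102     ] short [0.52585187 0.05488329 0.077     ] [0.43813044 0.07261933 0.091     ]
[[ 0.936  0.351 -0.   ]
 [ 0.351 -0.936  0.   ]
 [-0.    -0.001 -1.   ]]
```

```bash
cat > plan.py <<'E'
from h import *
from scipy.spatial.transform import Rotation as R
def Rd(a):
    c,s=np.cos(np.radians(a)),np.sin(np.radians(a)); return R.from_matrix([[-s,c,0],[c,s,0],[0,0,-1]])
def plan(wps):
    "chain of calls; wp=(x,y,z,yaw deg of tool y) ; prints dp, delta_rot for each"
    st=arm.read_state();p=np.array(st['tool_pos']);r=R.from_quat(np.roll(st['orientation'],-1))
    y=r.as_matrix()[:,1];print('t',round(st['time'],2),'p',p.round(4),'yaw',np.degrees(np.arctan2(y[1],y[0])).round(1),'q',np.round(st['q'],2),'w',round(st['width'],3),'gf',round(st['gripper_force'],1),'F',np.round(st['wrist_force'],1))
    for x in wps:
        q=np.array(x[:3]);r2=Rd(x[3])
        print((r.inv().apply(q-p)).round(4).tolist(),((r.inv()*r2).as_rotvec(degrees=True)/5).round(2).tolist())
        p,r=q,r2
E
python3 -c "
from plan import *
plan([(.32,-.36,.2,-35),(.38,-.11,.19,0),(.41,.14,.18,35),(.4425,.36,.17,65),(.4425,.408,.14,74),(.4425,.408,.068,74)])"
```

```text
t 0.3 p [ 0.2194 -0.585   0.2143] yaw -69.4 q [-1.21  0.35  1.63 -0.    1.16 -0.  ] w 1.001 gf 0.0 F [-0.6 -1.3 -0.1]
[0.1732, -0.1754, 0.0144] [-0.01, -0.0, -6.89]
[0.2392, -0.0942, 0.01] [0.0, 0.0, -7.0]
[0.25, 0.03, 0.01] [0.0, 0.0, -7.0]
[0.1616, 0.1528, 0.01] [0.0, 0.0, -6.0]
[0.0203, 0.0435, 0.03] [0.0, 0.0, -1.8]
[0.0, 0.0, 0.072] [0.0, 0.0, 0.0]
```

>>> {"api": "jog_arm", "payload": {
  "dp": [
    [0.173,-0.175,0.014],
    [0.173,-0.175,0.014],
    [0.173,-0.175,0.014],
    [0.173,-0.175,0.014],
    [0.173,-0.175,0.014]
  ],
  "delta_rot": [
    [0,0,-6.9],
    [0,0,-6.9],
    [0,0,-6.9],
    [0,0,-6.9],
    [0,0,-6.9]
  ],
  "fingers": [1,1,1,1,1],
  "newtons": 20
}}

```text
time: 0.92
tool_pos: [0.3208, -0.3573, 0.2004]
orientation: [-0.001, 0.886, 0.464, 0.0]
wrist_force: [-0.4, -1.2, 0.2]
width: 0.997
gripper_force: 0.0
```

>>> {"api": "jog_arm", "payload": {
  "dp": [
    [0.239,-0.094,0.01],
    [0.239,-0.094,0.01],
    [0.239,-0.094,0.01],
    [0.239,-0.094,0.01],
    [0.239,-0.094,0.01]
  ],
  "delta_rot": [
    [0,0,-7],
    [0,0,-7],
    [0,0,-7],
    [0,0,-7],
    [0,0,-7]
  ],
  "fingers": [1,1,1,1,1]
}}

```text
time: 1.55
tool_pos: [0.3806, -0.1085, 0.1907]
orientation: [0.0, 0.705, 0.709, 0.0]
wrist_force: [0.8, -1.2, 0.9]
width: 1.004
gripper_force: 0.0
```

>>> {"api": "jog_arm", "payload": {
  "dp": [
    [0.25,0.03,0.01],
    [0.25,0.03,0.01],
    [0.25,0.03,0.01],
    [0.25,0.03,0.01],
    [0.25,0.03,0.01]
  ],
  "delta_rot": [
    [0,0,-7],
    [0,0,-7],
    [0,0,-7],
    [0,0,-7],
    [0,0,-7]
  ],
  "fingers": [1,1,1,1,1]
}}

```text
time: 2.17
tool_pos: [0.411, 0.1416, 0.1807]
orientation: [0.0, 0.46, 0.888, 0.0]
wrist_force: [-0.9, -0.7, -0.1]
width: 1.002
gripper_force: 0.0
```

```bash
python3 -c "
from plan import *
plan([(.4425,.36,.17,65),(.4425,.408,.14,74),(.4425,.408,.068,74)])"
```

```text
t 2.17 p [0.411  0.1416 0.1807] yaw 35.3 q [ 0.33  0.09  2.06  0.    0.99 -0.29] w 1.002 gf 0.0 F [-0.9 -0.7 -0.1]
[0.1601, 0.1518, 0.0108] [0.01, 0.01, -5.94]
[0.0203, 0.0435, 0.03] [0.0, 0.0, -1.8]
[0.0, 0.0, 0.072] [0.0, 0.0, 0.0]
```

>>> {"api": "jog_arm", "payload": {
  "dp": [
    [0.16,0.152,0.011],
    [0.16,0.152,0.011],
    [0.16,0.152,0.011],
    [0.16,0.152,0.011],
    [0.16,0.152,0.011]
  ],
  "delta_rot": [
    [0,0,-5.9],
    [0,0,-5.9],
    [0,0,-5.9],
    [0,0,-5.9],
    [0,0,-5.9]
  ],
  "fingers": [1,1,1,1,1]
}}

```text
time: 2.8
tool_pos: [0.4438, 0.3575, 0.1691]
orientation: [0.0, 0.22, 0.975, -0.0]
wrist_force: [0.6, -0.7, 0.0]
width: 1.003
gripper_force: 0.0
```

>>> {"api": "jog_arm", "payload": {
  "dp": [
    [0.02,0.0435,0.03],
    [0.02,0.0435,0.03],
    [0.02,0.0435,0.03]
  ],
  "delta_rot": [
    [0,0,-1.8],
    [0,0,-1.8],
    [0,0,-1.8]
  ],
  "fingers": [1,1,1]
}}

```text
time: 3.18
tool_pos: [0.4434, 0.4031, 0.1396]
orientation: [-0.0, 0.144, 0.99, -0.001]
wrist_force: [0.5, 0.4, 0.5]
width: 1.001
gripper_force: 0.0
```

```bash
python3 -c "
from plan import *
plan([(.4425,.408,.066,74)])
a=snap('scene');b=snap('top');o=np.hstack([cv2.resize(a['image'][240:420,170:350],(400,400)),cv2.resize(b['image'][180:330,130:280],(400,400))]);cv2.imwrite('pics/g1.png',o[...,::-1])"
```

```text
t 3.17 p [0.4434 0.4031 0.1396] yaw 73.4 q [ 0.74  0.39  1.76 -0.    0.99 -0.54] w 1.001 gf 0.0 F [0.5 0.4 0.5]
[0.0022, 0.0045, 0.0736] [-0.02, -0.0, -0.12]
```

View pics/g1.png

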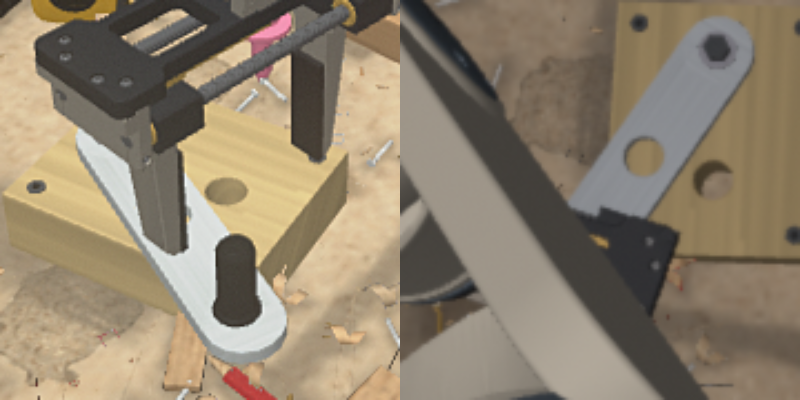

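The crop shows the fingers hovering above the arm, straddling the handle line. The handle is at about scene (276,365), and the arm hole and base hole are clear at crop (644,157) and (714,180). Next: descend and close.

>>> {"api": "jog_arm", "payload": {
  "dp": [
    [0.002,0.0045,0.03],
    [0.002,0.0045,0.0735],
    [0.002,0.0045,0.0735],
    [0.002,0.0045,0.0735]
  ],
  "delta_rot": [
    [0,0,0],
    [0,0,0],
    [0,0,0],
    [0,0,0]
  ],
  "fingers": [1,1,1,1]
}}

```text
time: 3.78
tool_pos: [0.443, 0.4102, 0.0678]
orientation: [0.0, 0.143, 0.99, 0.001]
wrist_force: [-0.0, 0.4, 0.2]
width: 0.996
gripper_force: 0.0
```

>>> {"api": "jog_arm", "payload": {
  "dp": [
    [0,0,0],
    [0,0,0],
    [0,0,0],
    [0,0,0],
    [0,0,0]
  ],
  "delta_rot": [
    [0,0,0],
    [0,0,0],
    [0,0,0],
    [0,0,0],
    [0,0,0]
  ],
  "fingers": [-1,-1,-1,-1,-1],
  "newtons": 12
}}

```text
time: 4.4
tool_pos: [0.4421, 0.4103, 0.0661]
orientation: [-0.0, 0.143, 0.99, 0.0]
wrist_force: [0.6, -0.4, -0.2]
width: 0.477
gripper_force: 0.0
```

```bash
python3 -c "
from plan import *
p=np.array(arm.read_state()['tool_pos'])[:2];c=np.array([.588,.316]);d=p-c;print(np.linalg.norm(d),np.degrees(np.arctan2(d[1],d[0])))
w=[]
for a in (156,164,172,179.8):
  t=np.radians(a);w.append((.588+.172*np.cos(t),.316+.172*np.sin(t),.066,74))
for x in w: plan([x])"
```

```text
0.1737356998784512 147.14521854850128
t 4.4 p [0.4421 0.4103 0.0661] yaw 73.6 q [ 0.75  0.49  1.79  0.    0.85 -0.54] w 0.477 gf 0.0 F [ 0.6 -0.4 -0.2]
[0.0039, -0.0265, 0.0001] [0.0, -0.0, -0.09]
t 4.4 p [0.4421 0.4103 0.0661] yaw 73.6 q [ 0.75  0.49  1.79  0.    0.85 -0.54] w 0.477 gf 0.0 F [ 0.6 -0.4 -0.2]
[0.0053, -0.0504, 0.0001] [0.0, -0.0, -0.09]
t 4.4 p [0.4421 0.4103 0.0661] yaw 73.6 q [ 0.75  0.49  1.79  0.    0.85 -0.54] w 0.477 gf 0.0 F [ 0.6 -0.4 -0.2]
[0.0035, -0.0743, 0.0001] [0.0, -0.0, -0.09]
t 4.4 p [0.4421 0.4103 0.0661] yaw 73.6 q [ 0.75  0.49  1.79  0.    0.85 -0.54] w 0.477 gf 0.0 F [ 0.6 -0.4 -0.2]
[-0.0015, -0.0972, 0.0001] [0.0, -0.0, -0.09]
```

>>> {"api": "jog_arm", "payload": {
  "dp": [
    [0,0,0],
    [0,0,0],
    [0,0,0],
    [0,0,0]
  ],
  "delta_rot": [
    [0,0,0],
    [0,0,0],
    [0,0,0],
    [0,0,0]
  ],
  "fingers": [-1,-1,-1,-1]
}}

```text
time: 4.9
tool_pos: [0.4421, 0.4101, 0.066]
orientation: [-0.0, 0.143, 0.99, -0.0]
wrist_force: [0.7, -0.6, -0.5]
width: 0.233
gripper_force: 12.0
```

>>> {"api": "jog_arm", "payload": {
  "dp": [
    [0.0025,-0.013,0],
    [0.004,-0.0265,0],
    [0.005,-0.0385,0],
    [0.0053,-0.0504,0],
    [0.0048,-0.0623,0]
  ],
  "delta_rot": [
    [0,0,0],
    [0,0,0],
    [0,0,0],
    [0,0,0],
    [0,0,0]
  ],
  "fingers": [-1,-1,-1,-1,-1]
}}

```text
time: 5.52
tool_pos: [0.4196, 0.351, 0.0662]
orientation: [0.0, 0.143, 0.99, 0.0]
wrist_force: [-1.2, 2.8, -0.4]
width: 0.237
gripper_force: 12.0
```

>>> {"api": "jog_arm", "payload": {
  "dp": [
    [-0.0013,-0.012,0],
    [-0.0035,-0.0235,0],
    [-0.0063,-0.0349,0],
    [-0.0063,-0.0349,0]
  ],
  "delta_rot": [
    [0,0,0],
    [0,0,0],
    [0,0,0],
    [0,0,0]
  ],
  "fingers": [-1,-1,-1,-1]
}}

```text
time: 6.02
tool_pos: [0.416, 0.3154, 0.0662]
orientation: [-0.0, 0.143, 0.99, -0.0]
wrist_force: [-0.9, 0.0, 2.8]
width: 0.239
gripper_force: 12.0
```

```bash
python3 -c "
from plan import *
plan([(.416,.3165,.066,74),(.416,.3165,.15,74)])
a=snap('scene');b=snap('top');o=np.hstack([cv2.resize(a['image'][240:420,170:350],(400,400)),cv2.resize(b['image'][180:330,180:330],(400,400))]);cv2.imwrite('pics/g2.png',o[...,::-1])"
```

```text
t 6.03 p [0.416  0.3154 0.0662] yaw 73.5 q [ 0.65  0.39  1.97 -0.    0.78 -0.64] w 0.239 gf 12.0 F [-0.9  0.   2.8]
[0.0003, 0.001, 0.0002] [-0.01, -0.0, -0.1]
[0.0, 0.0, -0.084] [0.0, 0.0, 0.0]
```

View pics/g2.png

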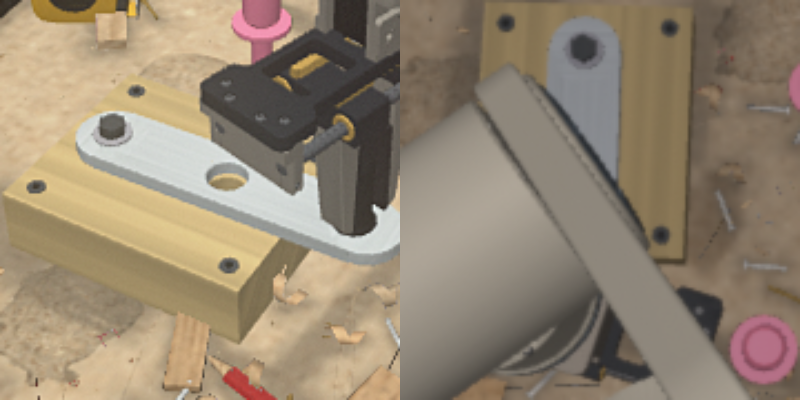

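Scene crop: the hole at (227,178) shows the base hole under it and the arm looks aligned. I'll release, rise and move to above the long pin.

>>> {"api": "jog_arm", "payload": {
  "dp": [
    [0,0,0],
    [0,0,0],
    [0,0,0]
  ],
  "delta_rot": [
    [0,0,0],
    [0,0,0],
    [0,0,0]
  ],
  "fingers": [0.3,0.3,0.3]
}}

```text
time: 6.5
tool_pos: [0.416, 0.3167, 0.0659]
orientation: [-0.0, 0.143, 0.99, -0.0]
wrist_force: [-0.6, 0.4, -0.2]
width: 0.537
gripper_force: 0.0
```

>>> {"api": "jog_arm", "payload": {
  "dp": [
    [0,0,-0.05],
    [0,0,-0.11],
    [0,0,-0.135],
    [0,0,-0.135]
  ],
  "delta_rot": [
    [0,0,0],
    [0,0,0],
    [0,0,0],
    [0,0,0]
  ],
  "fingers": [0.3,0.3,0.3,0.3]
}}

```text
time: 7.0
tool_pos: [0.417, 0.3174, 0.203]
orientation: [0.001, 0.143, 0.99, 0.001]
wrist_force: [-0.5, -0.3, -1.3]
width: 0.652
gripper_force: 0.0
```

```bash
python3 -c "
from plan import *
plan([(.439,.0715,.2,78),(.439,.0715,.14,78),(.439,.0715,.072,78)])"
```

```text
t 7.0 p [0.417  0.3174 0.203 ] yaw 73.6 q [ 0.65  0.21  1.86 -0.    1.07 -0.64] w 0.652 gf 0.0 F [-0.5 -0.3 -1.3]
[-0.0906, -0.2297, 0.0024] [0.04, 0.03, -0.89]
[0.0, 0.0, 0.06] [0.0, 0.0, 0.0]
[0.0, 0.0, 0.068] [0.0, 0.0, 0.0]
```

>>> {"api": "jog_arm", "payload": {
  "dp": [
    [-0.0905,-0.2295,0.002],
    [-0.0905,-0.2295,0.002],
    [-0.0905,-0.2295,0.002],
    [-0.0905,-0.2295,0.002],
    [-0.0905,-0.2295,0.002]
  ],
  "delta_rot": [
    [0,0,-0.9],
    [0,0,-0.9],
    [0,0,-0.9],
    [0,0,-0.9],
    [0,0,-0.9]
  ],
  "fingers": [0.3,0.3,0.3,0.3,0.3]
}}

```text
time: 7.62
tool_pos: [0.4369, 0.0674, 0.1975]
orientation: [-0.001, 0.107, 0.994, -0.001]
wrist_force: [-0.0, 0.6, -0.6]
width: 0.649
gripper_force: 0.0
```

>>> {"api": "jog_arm", "payload": {
  "dp": [
    [0,0,0.04],
    [0,0,0.06],
    [0,0,0.06]
  ],
  "delta_rot": [
    [0,0,0],
    [0,0,0],
    [0,0,0]
  ],
  "fingers": [0.3,0.3,0.3]
}}

```text
time: 8.0
tool_pos: [0.436, 0.0715, 0.1369]
orientation: [-0.002, 0.104, 0.995, -0.0]
wrist_force: [0.2, 0.2, -0.4]
width: 0.649
gripper_force: 0.0
```

```bash
python3 -c "
from plan import *
plan([(.439,.0715,.072,78)])
a=snap('scene','s3.png');b=snap('top','t3.png');o=np.hstack([cv2.resize(a['image'][180:420,170:430],(400,370)),cv2.resize(b['image'][170:320,180:330],(370,370))]);cv2.imwrite('pics/g3.png',o[...,::-1])"
```

```text
t 8.0 p [0.436  0.0715 0.1369] yaw 78.1 q [ 0.16  0.17  2.08  0.    0.89 -1.2 ] w 0.649 gf 0.0 F [ 0.2  0.2 -0.4]
[-0.0032, 0.0007, 0.0649] [-0.02, -0.05, 0.02]
```

View pics/g3.png

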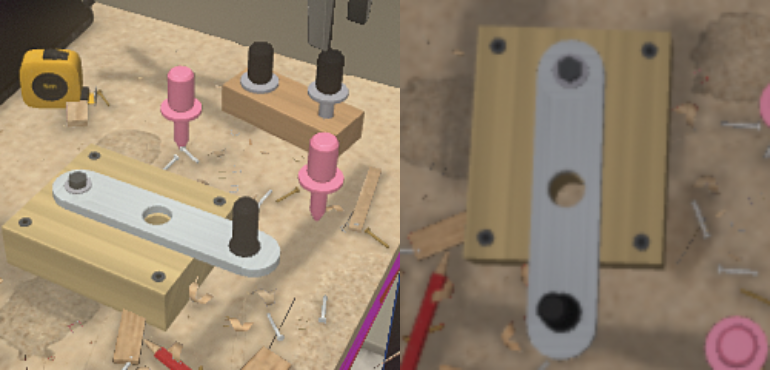

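The arm now covers the base hole: arm hole at top crop (566,188), and in the scene view the base hole's rim is seen concentrically through it. One finger hangs beside the long pin at scene crop (330,70). I'll descend and grip.

>>> {"api": "jog_arm", "payload": {
  "dp": [
    [-0.003,0.0005,0.02],
    [-0.003,0.0005,0.045],
    [-0.003,0.0005,0.065],
    [-0.003,0.0005,0.065],
    [-0.003,0.0005,0.065]
  ],
  "delta_rot": [
    [0,0,0],
    [0,0,0],
    [0,0,0],
    [0,0,0],
    [0,0,0]
  ],
  "fingers": [0.3,0.3,0.3,0.3,0.3]
}}

```text
time: 8.72
tool_pos: [0.4417, 0.0711, 0.0751]
orientation: [0.001, 0.104, 0.995, 0.0]
wrist_force: [0.2, 0.7, -0.5]
width: 0.651
gripper_force: 0.0
```

>>> {"api": "jog_arm", "payload": {
  "dp": [
    [0,0,0],
    [0,0,0],
    [0,0,0],
    [0,0,0],
    [0,0,0]
  ],
  "delta_rot": [
    [0,0,0],
    [0,0,0],
    [0,0,0],
    [0,0,0],
    [0,0,0]
  ],
  "fingers": [-1,-1,-1,-1,-1],
  "newtons": 30
}}

```text
time: 9.35
tool_pos: [0.4411, 0.0707, 0.0742]
orientation: [0.0, 0.104, 0.995, 0.0]
wrist_force: [0.3, -0.9, 3.3]
width: 0.298
gripper_force: 30.0
```

```bash
python3 -c "
from plan import *
b=snap('top')
g=cv2.cvtColor(b['image'],cv2.COLOR_RGB2HSV)
x0,y0=232,230; sub=g[y0:265,x0:264]; m=((sub[...,1]>70)|(sub[...,2]<80)).astype(np.uint8)
n,l,st,c=cv2.connectedComponentsWithStats(m)
for i in range(1,n): print(st[i],c[i]+[x0,y0])
print('bar',ray(b,247.3,246.2,.056),'bolt',ray(b,249,198.5,.066))
plan([(.439,.0715,.16,78),(.504,.3155,.16,78)])"
```

```text
[ 0  0  2 33 42] [232.21428571 243.42857143]
[29  0  3 35 73] [262.43835616 247.65753425]
[ 8 10 14 12 89] [245.91011236 244.42696629]
[14 22  2  1  2] [246.5 252. ]
bar [0.50499544 0.31497995 0.056     ] bolt [0.58758503 0.31445537 0.066     ]
t 9.4 p [0.4411 0.0707 0.0742] yaw 78.1 q [ 0.16  0.28  2.12 -0.    0.73 -1.21] w 0.296 gf 30.0 F [ 0.1 -0.1  3.8]
[0.0022, 0.0003, -0.0858] [0.0, 0.0, 0.01]
[-0.0128, 0.2522, 0.0] [0.0, 0.0, 0.0]
```

>>> {"api": "jog_arm", "payload": {
  "dp": [
    [0,0,-0.02],
    [0,0,-0.05],
    [0,0,-0.09],
    [0,0,-0.13],
    [0,0,-0.13]
  ],
  "delta_rot": [
    [0,0,0],
    [0,0,0],
    [0,0,0],
    [0,0,0],
    [0,0,0]
  ],
  "fingers": [-1,-1,-1,-1,-1]
}}

```text
time: 10.02
tool_pos: [0.4425, 0.071, 0.2063]
orientation: [0.002, 0.104, 0.995, 0.001]
wrist_force: [0.5, 0.1, -2.3]
width: 0.295
gripper_force: 30.0
```

>>> {"api": "jog_arm", "payload": {
  "dp": [
    [-0.0125,0.252,0],
    [-0.0125,0.252,0],
    [-0.0125,0.252,0],
    [-0.0125,0.252,0],
    [-0.0125,0.252,0]
  ],
  "delta_rot": [
    [0,0,0],
    [0,0,0],
    [0,0,0],
    [0,0,0],
    [0,0,0]
  ],
  "fingers": [-1,-1,-1,-1,-1]
}}

```text
time: 10.65
tool_pos: [0.5051, 0.318, 0.2016]
orientation: [-0.001, 0.102, 0.995, -0.0]
wrist_force: [-0.5, -0.4, -2.6]
width: 0.299
gripper_force: 30.0
```

>>> {"api": "jog_arm", "payload": {
  "dp": [
    [0,0,0.03],
    [0,0,0.06],
    [0,0,0.06],
    [0,0,0.06]
  ],
  "delta_rot": [
    [0,0,0],
    [0,0,0],
    [0,0,0],
    [0,0,0]
  ],
  "fingers": [-1,-1,-1,-1]
}}

```text
time: 11.15
tool_pos: [0.5053, 0.3142, 0.1443]
orientation: [-0.0, 0.104, 0.995, -0.0]
wrist_force: [1.4, 0.5, -1.8]
width: 0.298
gripper_force: 30.0
```

```bash
python3 -c "
from plan import *
plan([(.5045,.3155,.1,78)])
a=snap('scene','s4.png');b=snap('top','t4.png')
T=np.array(arm.read_state()['tool_pos']);print('expected tip px',proj(a,T-[0,0,.0645]),'hole',proj(a,[.5045,.3155,.056]))
o=np.hstack([cv2.resize(a['image'][240:380,180:320],(560,560))]);cv2.imwrite('pics/g4.png',o[...,::-1])"
```

```text
t 11.15 p [0.5053 0.3142 0.1443] yaw 78.0 q [ 0.55  0.38  1.76 -0.    1.   -0.81] w 0.298 gf 30.0 F [ 1.4  0.5 -1.8]
[0.001, 0.0011, 0.0443] [-0.0, -0.0, 0.01]
expected tip px [np.float64(270.74054606513056), np.float64(305.61051495180334)] hole [np.float64(271.74804632362503), np.float64(319.87729074634797)]
```

View pics/g4.png

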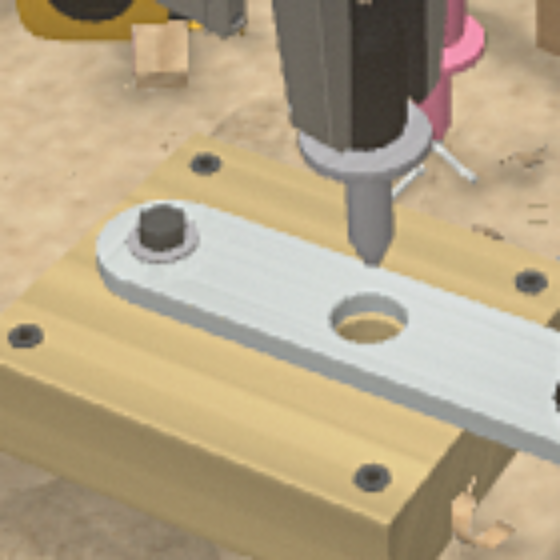

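The pin is held upright, with the tip at scene px (273,306) and the hole centre at (272.5,319.2). I'll work out the last correction.

```bash
python3 -c "
from plan import *
a=snap('scene');T=np.array(arm.read_state()['tool_pos'])
t=ray(a,273,306.2,T[2]-.0642);h=ray(a,272.5,319.2,.056);print(t,h,h-t)
d=(h-t)[:2];print(T); plan([(T[0]+d[0],T[1]+d[1],.071,78)])"
```

```text
[0.50235608 0.3147332  0.08106355] [0.50429827 0.3138118  0.056     ] [ 0.00194219 -0.0009214  -0.02506355]
[0.50592883 0.31485589 0.14526355]
t 11.3 p [0.5059 0.3149 0.1453] yaw 78.0 q [ 0.55  0.38  1.76 -0.    1.   -0.81] w 0.294 gf 30.0 F [-0.1 -0.5 -1.8]
[-0.002, -0.0006, 0.0743] [0.01, 0.02, 0.01]
```

>>> {"api": "jog_arm", "payload": {
  "dp": [
    [-0.002,-0.0005,0.0],
    [-0.002,-0.0005,0.012],
    [-0.002,-0.0005,0.024],
    [-0.002,-0.0005,0.036],
    [-0.002,-0.0005,0.045]
  ],
  "delta_rot": [
    [0,0,0],
    [0,0,0],
    [0,0,0],
    [0,0,0],
    [0,0,0]
  ],
  "fingers": [-1,-1,-1,-1,-1]
}}

```text
time: 11.92
tool_pos: [0.5067, 0.3135, 0.0978]
orientation: [-0.0, 0.104, 0.995, -0.0]
wrist_force: [0.5, -0.1, -1.4]
width: 0.295
gripper_force: 30.0
```

>>> {"api": "jog_arm", "payload": {
  "dp": [
    [0,0,0.008],
    [0,0,0.016],
    [0,0,0.024],
    [0,0,0.027],
    [0,0,0.027]
  ],
  "delta_rot": [
    [0,0,0],
    [0,0,0],
    [0,0,0],
    [0,0,0],
    [0,0,0]
  ],
  "fingers": [-1,-1,-1,-1,-1]
}}

```text
time: 12.55
tool_pos: [0.5071, 0.3138, 0.0719]
orientation: [-0.0, 0.104, 0.995, -0.0]
wrist_force: [0.7, -0.1, -2.7]
width: 0.297
gripper_force: 30.0
```

```bash
python3 -c "
from plan import *
plan([])
a=snap('scene','s5.png')
cv2.imwrite('pics/g5.png',cv2.resize(a['image'][240:380,180:320],(560,560))[...,::-1])"
```

```text
t 12.55 p [0.5071 0.3138 0.0719] yaw 78.1 q [ 0.55  0.48  1.81  0.    0.86 -0.81] w 0.297 gf 30.0 F [ 0.7 -0.1 -2.7]
```

View pics/g5.png

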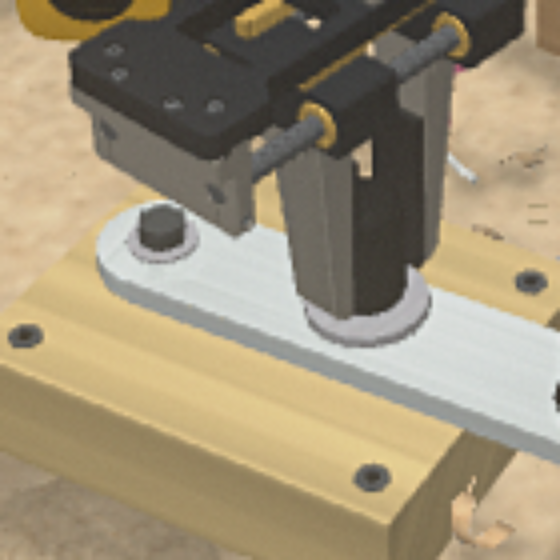

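The shank is in both holes, with the collar nearly on the arm (crop (367,310)) and no contact force yet. I'll go 2 mm further, release (the pin drops the rest) and rise.

>>> {"api": "jog_arm", "payload": {
  "dp": [
    [0,0,0.0015],
    [0,0,0.0025],
    [0,0,0.0025]
  ],
  "delta_rot": [
    [0,0,0],
    [0,0,0],
    [0,0,0]
  ],
  "fingers": [-1,-1,-1]
}}

```text
time: 12.98
tool_pos: [0.5073, 0.314, 0.0706]
orientation: [0.0, 0.104, 0.995, 0.0]
wrist_force: [-2.3, -1.3, 6.7]
width: 0.294
gripper_force: 30.0
```

>>> {"api": "jog_arm", "payload": {
  "dp": [
    [0,0,0],
    [0,0,0],
    [0,0,0],
    [0,0,0]
  ],
  "delta_rot": [
    [0,0,0],
    [0,0,0],
    [0,0,0],
    [0,0,0]
  ],
  "fingers": [0.3,0.3,0.3,0.3]
}}

```text
time: 13.48
tool_pos: [0.5071, 0.3137, 0.0695]
orientation: [-0.0, 0.104, 0.995, -0.0]
wrist_force: [-0.8, 0.6, -0.2]
width: 0.648
gripper_force: 0.0
```

>>> {"api": "jog_arm", "payload": {
  "dp": [
    [0,0,-0.03],
    [0,0,-0.08],
    [0,0,-0.14],
    [0,0,-0.18],
    [0,0,-0.18]
  ],
  "delta_rot": [
    [0,0,0],
    [0,0,0],
    [0,0,0],
    [0,0,0],
    [0,0,0]
  ],
  "fingers": [0.3,0.3,0.3,0.3,0.3]
}}

```text
time: 14.1
tool_pos: [0.5088, 0.3148, 0.2533]
orientation: [0.003, 0.104, 0.995, 0.002]
wrist_force: [0.3, -0.1, -1.3]
width: 0.652
gripper_force: 0.0
```

```bash
python3 -c "
from plan import *
plan([])
a=snap('scene','s6.png');b=snap('top')
print('knob top expected scene',proj(a,[.504,.315,.109]))
cv2.imwrite('pics/g6.png',np.hstack([cv2.resize(a['image'][200:380,180:420],(560,420))])[...,::-1])"
```

```text
t 14.1 p [0.5088 0.3148 0.2533] yaw 78.1 q [ 0.55  0.27  1.66  0.    1.21 -0.81] w 0.652 gf 0.0 F [ 0.3 -0.1 -1.3]
knob top expected scene [np.float64(271.39468848000774), np.float64(289.9039065176418)]
```

View pics/g6.png

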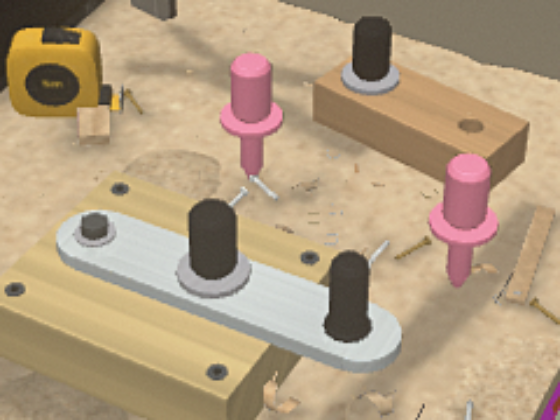

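The long pin stands upright with its collar flat on the arm at crop (213,270). The short pin is still in the rack at (372,75), and the gripper is clear.

```bash
python3 -c "
from bench import arm
print(arm.sign_off())"
```

```text
the job is handed in; nothing more can be done
None
```

I turned the swing arm over the base hole and pushed the long pin through both holes until its collar sat flat on the arm, leaving the short pin in the rack; I handed it in at about 14 s, but the hand-in call returned no verdict.

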